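Load the sample carrier in queue order

ROBOT

A 6-joint arm with a two-finger parallel gripper is mounted at the origin on a cart in front of the work surface, level with it; the furniture and walls round the work are solid. World frame = base frame: x ahead of the robot, y to its left, z up, the work surface at z = 0. Lengths are in m, angles in rad, forces in N, time in s.
With the tool pointing down it reaches from about 0.325 to 0.875 m from the base axis. Payload 4.4 kg.
Tool frame: the origin (TCP) lies between the finger pads; the fingertips stand 8 mm ahead of it and the grasp point (between the pads) lies 11 mm behind it (env.tip_extent is the distance from the TCP to the fingertips, in m); z points along the fingers, y is the line along which they close (so a half turn about z gives the same grasp; the last joint's range is limited). The gripper opens to 85 mm and grips with 20 to 120 N. Pads are 22 mm wide; open, the fingers measure 114 mm over their backs; the gripper's body (76 mm by 85 mm) begins 54 mm behind the grasp point. The pads swing forward as they close: fully open they stand 13 mm farther back than shut.
Start: joints at [1.127, 0.207, 1.542, -0, 1.393, -0.15], TCP at [0.166, 0.551, 0.239] pointing down, gripper open.
Joint ranges: [-2.73, 2.73], [-0.86, 2.22], [0.23, 2.46], [-1.11, 4.25], [0.08, 2.63], [-2.82, 2.82]. Speed limits (rad/s): [2.79, 2.79, 3.14, 3.14, 3.14, 3.14].

INTERFACE

Orientations are given as [roll, pitch, yaw] about the fixed x, y, z axes, in that order (R = Rz(yaw) Ry(pitch) Rx(roll)).
In Python, from workcell import env, viewer, workorder gives the robot as it stands (env), with the cameras (viewer) and the job (workorder).
- The arm moves only by the shell command python3 jog.py 'ROWS' [OPENING] [FORCE]. ROWS is a JSON list of rows, 1 to 8 of them, each written [[dx, dy, dz], [rx, ry, rz]]: dx, dy, dz in shares of the most that a row can go, 1 being 62.5 mm, then a rotation vector rx, ry, rz in units of 0.25 rad; each row shifts and turns the commanded pose from where the row before left it, along the tool's axes as they then stand; what a row does not reach is not made up. A row lasts 1/8 s, in which the tool goes at most 0.0625 m and 0.188 rad, less where a joint would pass 70% of its speed; a pose out of reach is approached as far as the arm can. OPENING is the opening from 0.0 (shut) to 1.0 (fully open), set as the command begins (- or left out keeps the last). The fingers move at their own pace and stop on an object; FORCE is the grip in N (left out, the last holds). Time passes only in rows, so rows that do not move let the fingers close. It prints the time, the measured TCP pose, the force, the opening and the grip force at its end. Input that does not fit is refused with a message, and nothing moves.
- env.state(): the state, without advancing time (a new reading comes with each control period).
- viewer.camera(name): name is "side" or "top"; returns a dict with "frame" (384x512x3 uint8, red, green, blue), "camera_matrix" (3x3 intrinsics, pixels), "R" (3x3) and "t" (3): a world point X has camera coordinates R X + t. Camera axes: x right, y down, z forward; pixel columns grow to the right and rows downward; lengths in m; the calibration is good to about 2 mm. A picture is of the moment at which its call begins. There is no depth.
- workorder.hand_in(): hands the job in; it is judged then, once.
The state is a dict: "time_s": time; "joint_positions": joint angles; "dq": joint speeds; "joint_efforts": joint torques, N m; "tcp_pos": TCP position; "ee_rot": TCP orientation; "wrist_force": force on the tool from outside, world axes, zero at the start; "moment": the same for the moment, N m; "grip_width": opening from 0.0 (shut) to 1.0 (fully open); "finger_force": force on a finger pad.
Only numpy, scipy, OpenCV 4.12 (cv2) and the standard library are available. Lean on these libraries where they do the work, as an engineer would, in place of code of your own. Each camera call takes 0.05 s, during which the arm holds its last target. There are 200 camera calls.

TASK

Move the four capped vials from the aluminium rack to the grey carrier without losing their queue order: the leftmost vial in the rack, as seen from the robot, goes into the bay beside the carrier's white knob, the next into the next bay, and so on, so that the rightmost one ends beside the black knob. Keep the vials upright and set each one down gently on the floor of its bay; do not drop it.

Things in the scene. Friction and masses are not known exactly. Their poses are not given: they have to be found in the camera images.
- vial_red: sample vial with a red cap: a white upright cylinder 28 mm in diameter with a red band round its waist and a ribbed red screw cap, 30 mm in diameter (32 over the ribs), between 63 and 85 mm above its foot; 85 mm tall, 40 to 85 g; loose. Origin at the centre of its flat foot, z up along the vial, x and y anyhow. It starts upright, on the insert of its own colour.
- vial_yellow: sample vial with a yellow cap: a white upright cylinder 28 mm in diameter with a yellow band round its waist and a ribbed yellow screw cap, 30 mm in diameter (32 over the ribs), between 63 and 85 mm above its foot; 85 mm tall, 40 to 85 g; loose. Origin at the centre of its flat foot, z up along the vial, x and y anyhow. It starts upright, on the insert of its own colour.
- vial_green: sample vial with a green cap: a white upright cylinder 28 mm in diameter with a green band round its waist and a ribbed green screw cap, 30 mm in diameter (32 over the ribs), between 63 and 85 mm above its foot; 85 mm tall, 40 to 85 g; loose. Origin at the centre of its flat foot, z up along the vial, x and y anyhow. It starts upright, on the insert of its own colour.
- vial_blue: sample vial with a blue cap: a white upright cylinder 28 mm in diameter with a blue band round its waist and a ribbed blue screw cap, 30 mm in diameter (32 over the ribs), between 63 and 85 mm above its foot; 85 mm tall, 40 to 85 g; loose. Origin at the centre of its flat foot, z up along the vial, x and y anyhow. It starts upright, on the insert of its own colour.
- insert_red: red square cup insert, 46 x 46 x 9 mm (walls, floor 3 mm), fixed in the aluminium rack; the red vial starts on it, so it keeps showing that vial's place in the queue. Four stand in a straight row, 52 mm apart, in any colour order. Origin: centre of its underside, 8 mm above the worktop; the row runs along its y, +y to the left seen from the robot, x away from the robot.
- insert_yellow: yellow square cup insert, 46 x 46 x 9 mm (walls, floor 3 mm), fixed in the aluminium rack; the yellow vial starts on it, so it keeps showing that vial's place in the queue. Four stand in a straight row, 52 mm apart, in any colour order. Origin: centre of its underside, 8 mm above the worktop; the row runs along its y, +y to the left seen from the robot, x away from the robot.
- insert_green: green square cup insert, 46 x 46 x 9 mm (walls, floor 3 mm), fixed in the aluminium rack; the green vial starts on it, so it keeps showing that vial's place in the queue. Four stand in a straight row, 52 mm apart, in any colour order. Origin: centre of its underside, 8 mm above the worktop; the row runs along its y, +y to the left seen from the robot, x away from the robot.
- insert_blue: blue square cup insert, 46 x 46 x 9 mm (walls, floor 3 mm), fixed in the aluminium rack; the blue vial starts on it, so it keeps showing that vial's place in the queue. Four stand in a straight row, 52 mm apart, in any colour order. Origin: centre of its underside, 8 mm above the worktop; the row runs along its y, +y to the left seen from the robot, x away from the robot.
- carrier: grey carrier, fixed, 56 x 296 mm: a row along its y of four open bays, each 47 to 48 mm square, centred at y = -78, -26, 26, 78 mm, x = 0; its 4 mm walls rise to 34 mm and the bay floor lies 10 mm above the worktop. On the tab at each end is a knob, one white, one black. Origin: centre of its underside on the worktop, z up, x away from the robot, +y to the left.
- white_knob: white round knob, 26 mm in diameter and 28 mm tall, fixed on the end tab of the carrier at its y = +128 or -128 mm (either may be drawn; a black one like it is at the other end): it marks the bay beside it, 50 mm away, as the first. Origin at the centre of its underside, 6 mm above the worktop.

How it is judged:
By the outcome, as a careful person would: the job done as asked, in the order asked, and still so for the second after the job is handed in, with the robot touching nothing.
It also fails if it takes over 96 s, if anything falls off the work surface, if the arm or the gripper's body presses on something with over 40 N, if the wrist force passes 120 N, or if a joint passes its speed limit or range.

## Working session

There is one attempt and no reset: what is moved stays moved. The work goes in short steps, Python scripts to look and compute and a shell command to move; the robot and the scene stay as the last step left them, time stands still between calls to the robot, and variables do not carry over. Pictures are saved under pics/ and viewed, at most 14 in all, crops included, and the job is handed in when it is done.

```bash
ls; mkdir -p pics; python3 - <<'E'
from workcell import env, viewer, workorder
import cv2,numpy as np
for n in("top","side"):
    c=viewer.camera(n); cv2.imwrite(f"pics/{n}0.png",cv2.resize(c["frame"][:,:,::-1],(800,600),interpolation=cv2.INTER_CUBIC))
    print(n,c["camera_matrix"],c["R"],c["t"],-c["R"].T@c["t"])
s=env.state();print(s)
E
```

```text
jog.py
pics
workcell.py
top [[411.13005481   0.         255.606466  ]
 [  0.         411.13005481 197.90854655]
 [  0.           0.           1.        ]] [[ 0.00978891 -0.99990178  0.01003079]
 [-0.98215734 -0.01149825 -0.18770922]
 [ 0.18780612 -0.00801434 -0.98217342]] [-0.10786377  0.47322004  0.89360565] [ 0.2980078  -0.09525031  0.96758544]
side [[431.5071237    0.         259.39061059]
 [  0.         431.5071237  198.73586387]
 [  0.           0.           1.        ]] [[ 0.99074988 -0.13334768  0.02516079]
 [-0.02225068 -0.34253972 -0.93923982]
 [ 0.13386402  0.9299919  -0.34233827]] [-0.48332486  0.0292197   1.2522105 ] [ 0.31187827 -1.21898696  0.46828472]
{'time_s': 0.1, 'joint_positions': array([ 1.12750524e+00,  2.07350522e-01,  1.54283482e+00, -6.00446927e-05,
        1.39346957e+00, -1.50512467e-01]), 'dq': array([-0.00106552, -0.00326743, -0.00194923, -0.00064189,  0.00045565,
       -0.00178454]), 'joint_efforts': array([-8.40428384e-04, -3.84091651e+01, -2.92549682e+01, -2.24431569e-04,
        4.79191964e-03, -5.27394704e-06]), 'tcp_pos': array([0.1656977 , 0.54990873, 0.23822165]), 'ee_rot': array([-3.13954485e+00, -2.50812127e-04,  2.84882443e+00]), 'wrist_force': array([ 0.68463226, -0.28268513,  0.14751151]), 'moment': array([-0.02660949, -0.06868325,  0.02062492]), 'finger_force': 0.0, 'grip_width': 1.0007792835172207}
```

View pics/top0.png

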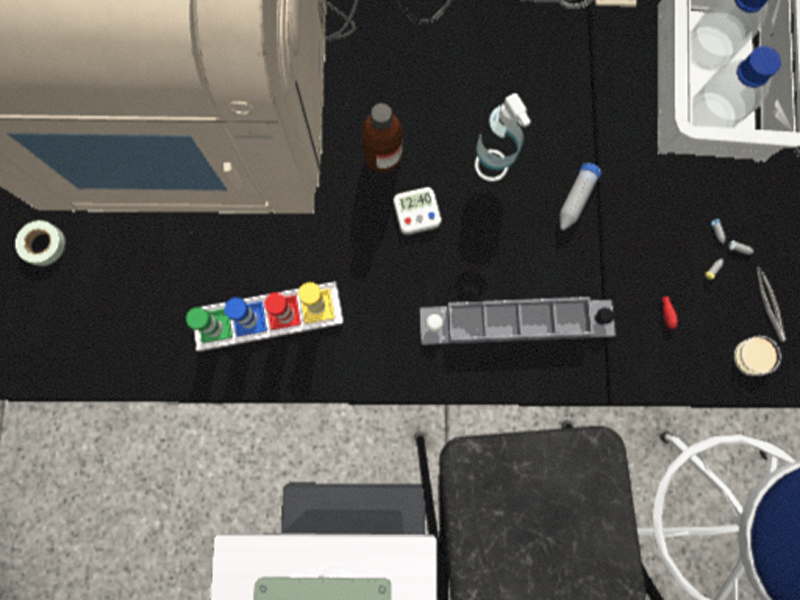

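View pics/side0.png

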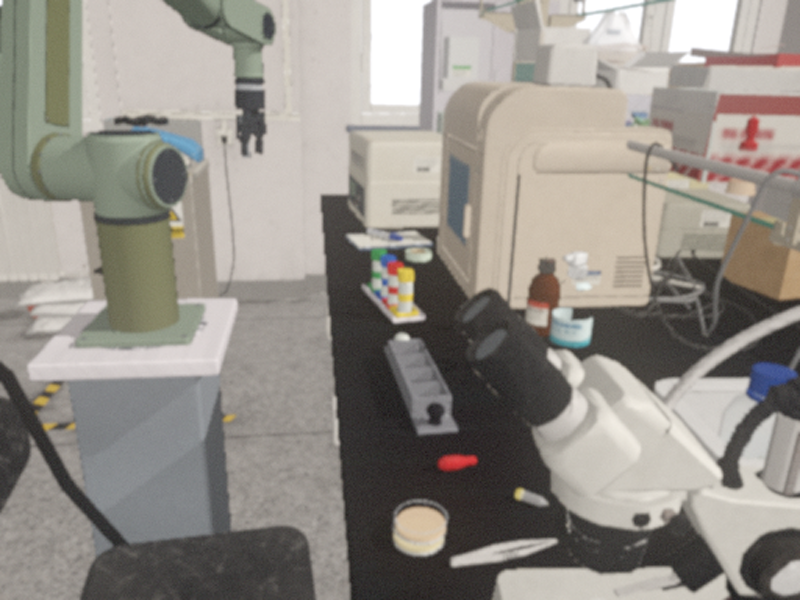

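```bash
python3 - <<'E'
from workcell import env, viewer, workorder
import cv2,numpy as np
f=viewer.camera("top")["frame"][:,:,::-1]
r=lambda a:cv2.resize(a,None,fx=6,fy=6,interpolation=cv2.INTER_CUBIC)
im=np.vstack([r(f[176:226,105:235]),r(f[184:229,265:395])])
cv2.imwrite("pics/crop0.png",im)
E
```

```text
(no output)
```

View pics/crop0.png

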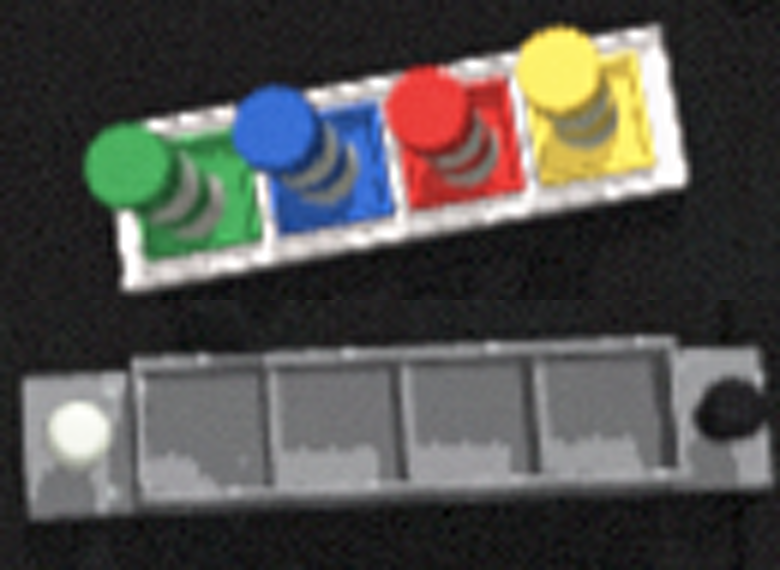

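```bash
cat > h.py <<'E'
from workcell import env, viewer, workorder
import cv2,numpy as np
def back(c,uv,z):
    d=c["R"].T@np.linalg.solve(c["camera_matrix"],[uv[0],uv[1],1]); o=-c["R"].T@c["t"]
    return o+d*(z-o[2])/d[2]
def proj(c,X):
    p=c["camera_matrix"]@(c["R"]@np.array(X)+c["t"]); return p[:2]/p[2]
E
python3 - <<'E'
from h import *
t=viewer.camera("top");s=viewer.camera("side")
px=lambda u,v,a,b:((u+.5)/6-.5+a,(v+.5)/6-.5+b)
V={}
for n,(u,v) in dict(g=(128,166),b=(275,128),r=(428,108),y=(559,69)).items():
    V[n]=back(t,px(u,v,105,176),.096);print(n,V[n].round(4),np.hypot(*V[n][:2]).round(3))
P=np.array(list(V.values()));print("gaps",np.linalg.norm(np.diff(P,axis=0),axis=1))
# insert outer rims z=.017 rack corners (top z unknown ~.017)
q=[back(t,px(u,v,105,176),.012) for u,v in((122,292),(687,186),(660,25))];print("rack",np.round(q,4))
w=back(t,px(78,430-300,265,184),.034);k=back(t,px(730,408-300,265,184),.034)
print("knobs",w,k,np.linalg.norm(w-k))
c=[back(t,px(u,v-300,265,184),.034) for u,v in((133,357),(673,340),(684,482),(138,500))];print("carr",np.round(c,4),np.mean(c,0),(w+k)/2)
yd=(w-k)/np.linalg.norm(w-k);m=(w+k)/2;print("yaw",np.arctan2(-yd[0],yd[1]))
bays=[m+yd*a for a in(.078,.026,-.026,-.078)];print(np.round(bays,4))
f=cv2.resize(s["frame"][150:290,220:310],None,fx=4.2,fy=4.2,interpolation=cv2.INTER_CUBIC)[:,:,::-1].copy()
def dot(X,col):
    p=(proj(s,X)-[220,150]+.5)*4.2-.5;cv2.circle(f,tuple(int(round(x)) for x in p),2,col,-1)
for X in P: dot(X,(255,0,255)); dot(np.r_[X[:2],.011],(0,0,0))
for X in (w,k): dot(X,(255,0,255))
for X in c: dot(X,(0,255,255))
for X in bays: dot(np.r_[X[:2],.01],(0,255,0))
cv2.imwrite("pics/side1.png",f)
E
```

```text
g [0.4497 0.1759 0.096 ] 0.483
b [0.4642 0.1242 0.096 ] 0.481
r [0.4722 0.0697 0.096 ] 0.477
y [0.4871 0.0232 0.096 ] 0.488
gaps [0.05362933 0.05505471 0.0488712 ]
rack [[ 0.4147  0.2009  0.012 ]
 [ 0.4589 -0.0172  0.012 ]
 [ 0.5237 -0.0048  0.012 ]]
knobs [ 0.45988593 -0.15370117  0.034     ] [ 0.47140191 -0.40546006  0.034     ] 0.25202212939309415
carr [[ 0.4888 -0.175   0.034 ]
 [ 0.498  -0.3846  0.034 ]
 [ 0.4423 -0.3863  0.034 ]
 [ 0.433  -0.1766  0.034 ]] [ 0.46551279 -0.28063776  0.034     ] [ 0.46564392 -0.27958062  0.034     ]
yaw 0.04571021300064028
[[ 0.4621 -0.2017  0.034 ]
 [ 0.4645 -0.2536  0.034 ]
 [ 0.4668 -0.3056  0.034 ]
 [ 0.4692 -0.3575  0.034 ]]
```

View pics/side1.png

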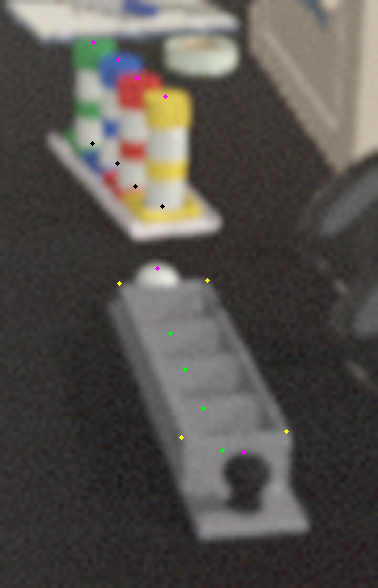

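The side reprojection agrees with the image: the cap dots at (93,42), (118,58), (138,77) and (165,96) lie on the caps. The order from left is green, blue, red, yellow. The white knob is at +y, and the bay centres are about x 0.462 to 0.469, y -0.203, -0.255, -0.307 and -0.359. I'll turn the tool to yaw π/2, so that dx = world y, dy = world x and dz = down.

Units first: shifts go in shares of 62.5 mm and turns go in units of 0.25 rad. So 0.1826 rad is 0.7304.

```bash
python3 jog.py '[[[0,0,0],[0,0,0.7304]],[[0,0,0],[0,0,0.7304]],[[0,0,0],[0,0,0.7304]],[[0,0,0],[0,0,0.7304]],[[0,0,0],[0,0,0.7304]],[[0,0,0],[0,0,0.7304]],[[0,0,0],[0,0,0.7304]],[[0,0,0],[0,0,0]]]' 1.0 40
```

```text
time_s: 1.25
tcp_pos: [0.1659, 0.5504, 0.2391]
ee_rot: [-3.141, 0.0, 1.573]
wrist_force: [-0.5, 0.1, -1.0]
grip_width: 1.0
finger_force: 0.0
```

```bash
python3 jog.py '[[[-0.752,0.568,0],[0,0,0]],[[-0.752,0.568,0],[0,0,0]],[[-0.752,0.568,0],[0,0,0]],[[-0.752,0.568,0],[0,0,0]],[[-0.752,0.568,0],[0,0,0]],[[-0.752,0.568,0],[0,0,0]],[[-0.752,0.568,0],[0,0,0]],[[-0.7264,0.5648,0],[0,0,0]]]' && python3 jog.py '[[[0,0,0],[0,0,0]],[[0,0,0],[0,0,0]]]'
```

```text
time_s: 2.25
tcp_pos: [0.4507, 0.1744, 0.2396]
ee_rot: [3.141, -0.0, 1.574]
wrist_force: [0.8, 0.6, -0.6]
grip_width: 1.001
finger_force: 0.0
time_s: 2.5
tcp_pos: [0.4494, 0.1761, 0.2391]
ee_rot: [-3.141, -0.0, 1.572]
wrist_force: [-1.2, 0.8, -1.0]
grip_width: 0.999
finger_force: 0.0
```

```bash
python3 jog.py '[[[0,0,0.688],[0,0,0]],[[0,0,0.688],[0,0,0]],[[0,0,0.688],[0,0,0]],[[0,0,0.4],[0,0,0]],[[0,0,0.272],[0,0,0]],[[0,0,0],[0,0,0]],[[0,0,0],[0,0,0]]]'; python3 - <<'E'
from h import *
for n,(a,b,c,d) in dict(side=(150,250,210,320),top=(150,240,100,240)).items():
    f=viewer.camera(n)["frame"][a:b,c:d,::-1]
    cv2.imwrite(f"pics/pre_{n}.png",cv2.resize(f,(600,int(600*(b-a)/(d-c))),interpolation=cv2.INTER_CUBIC))
E
```

```text
time_s: 3.38
tcp_pos: [0.4498, 0.1771, 0.0691]
ee_rot: [3.14, -0.0, 1.573]
wrist_force: [-0.8, 0.9, 0.6]
grip_width: 1.001
finger_force: 0.0
```

View pics/pre_side.png

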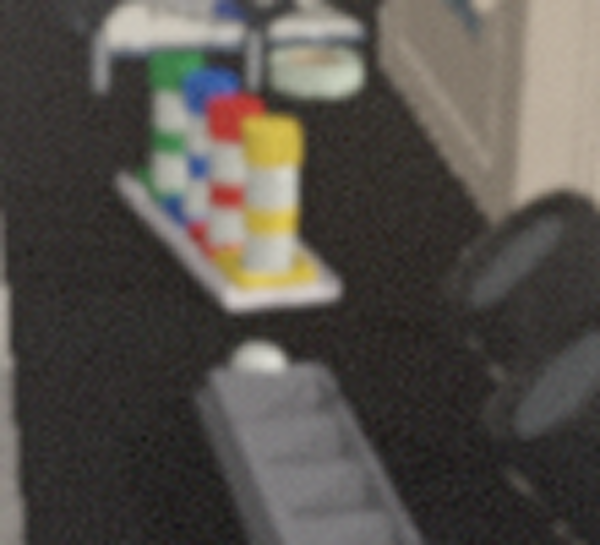

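The fingers, at columns 100 and 255, straddle the green cap at (178,70), and their tips are level with the cap's lower edge. Closing.

Converted, -0.01 m is -0.16.

```bash
python3 jog.py '[[[0,0,0],[0,0,0]],[[0,0,0],[0,0,0]],[[0,0,0],[0,0,0]],[[0,0,0],[0,0,0]],[[0,0,0],[0,0,0]],[[0,0,0],[0,0,0]],[[0,0,0],[0,0,0]],[[0,0,0],[0,0,0]]]' 0.1 40 && python3 jog.py '[[[0,0,-0.16],[0,0,0]],[[0,0,-0.16],[0,0,0]],[[0,0,0],[0,0,0]]]'
```

```text
time_s: 4.47
tcp_pos: [0.4499, 0.1761, 0.0685]
ee_rot: [3.141, -0.0, 1.571]
wrist_force: [-0.7, -0.4, 4.2]
grip_width: 0.341
finger_force: 39.3
time_s: 4.85
tcp_pos: [0.4506, 0.1763, 0.0894]
ee_rot: [3.139, -0.001, 1.571]
wrist_force: [0.1, 1.1, -0.5]
grip_width: 0.341
finger_force: 39.4
```

Converted, -0.04 m is -0.64, -0.03 m is -0.48.

```bash
python3 jog.py '[[[0,0,-0.48],[0,0,0]],[[0,0,-0.64],[0,0,0]],[[0,0,-0.48],[0,0,0]],[[0,0,0],[0,0,0]]]' && python3 jog.py '[[[-0.48,0.024,0],[0,0,0]],[[-0.8,0.024,0],[0,0,0]],[[-0.88,0.024,0],[0,0,0]],[[-0.88,0.024,0],[0,0,0]],[[-0.88,0.024,0],[0,0,0]],[[-0.88,0.024,0],[0,0,0]],[[-0.8,0.024,0],[0,0,0]],[[-0.464,0.024,0],[0,0,0]]]' && python3 jog.py '[[[0,0,0],[0,0,0]],[[0,0,0],[0,0,0]]]'
python3 - <<'E'
from h import *
for n,(a,b,c,d) in dict(side=(150,270,210,320),top=(170,240,260,400)).items():
    f=viewer.camera(n)["frame"][a:b,c:d,::-1]
    cv2.imwrite(f"pics/g_{n}.png",cv2.resize(f,(500,int(500*(b-a)/(d-c))),interpolation=cv2.INTER_CUBIC))
E
```

```text
time_s: 5.35
tcp_pos: [0.4518, 0.1765, 0.191]
ee_rot: [3.135, -0.001, 1.571]
wrist_force: [0.2, -0.9, -1.1]
grip_width: 0.338
finger_force: 39.6
time_s: 6.35
tcp_pos: [0.4604, -0.2048, 0.1863]
ee_rot: [-3.139, -0.001, 1.568]
wrist_force: [-0.0, 0.6, -0.5]
grip_width: 0.338
finger_force: 39.6
time_s: 6.6
tcp_pos: [0.4607, -0.2017, 0.1867]
ee_rot: [-3.139, -0.002, 1.571]
wrist_force: [-0.7, 0.6, -0.0]
grip_width: 0.337
finger_force: 39.6
```

View pics/g_side.png

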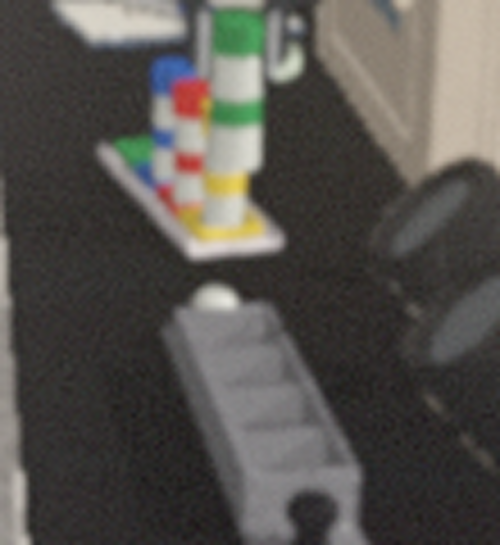

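Green hangs upright between the pads, with its foot at (235,170), above the carrier. Lowering.

Converted, 0.04 m is 0.64, 0.012 m is 0.192.

```bash
python3 jog.py '[[[-0.016,0.016,0.48],[0,0,0]],[[0,0,0.64],[0,0,0]],[[0,0,0.48],[0,0,0]],[[0,0,0.192],[0,0,0]],[[0,0,0.064],[0,0,0]],[[0,0,0],[0,0,0]],[[0,0,0],[0,0,0]]]' && python3 jog.py '[[[0,0,0.016],[0,0,0]],[[0,0,0.016],[0,0,0]],[[0,0,0],[0,0,0]]]'
python3 - <<'E'
from h import *
for n,(a,b,c,d) in dict(side=(170,270,220,310),top=(170,240,260,400)).items():
    f=viewer.camera(n)["frame"][a:b,c:d,::-1]
    cv2.imwrite(f"pics/g2_{n}.png",cv2.resize(f,(540,int(540*(b-a)/(d-c))),interpolation=cv2.INTER_CUBIC))
E
```

```text
time_s: 7.58
tcp_pos: [0.4636, -0.2045, 0.0736]
ee_rot: [3.139, 0.002, 1.571]
wrist_force: [0.4, -0.1, -0.0]
grip_width: 0.34
finger_force: 39.6
time_s: 7.95
tcp_pos: [0.4625, -0.2039, 0.0703]
ee_rot: [-3.141, -0.0, 1.57]
wrist_force: [0.2, -0.2, -0.6]
grip_width: 0.335
finger_force: 39.6
```

View pics/g2_side.png

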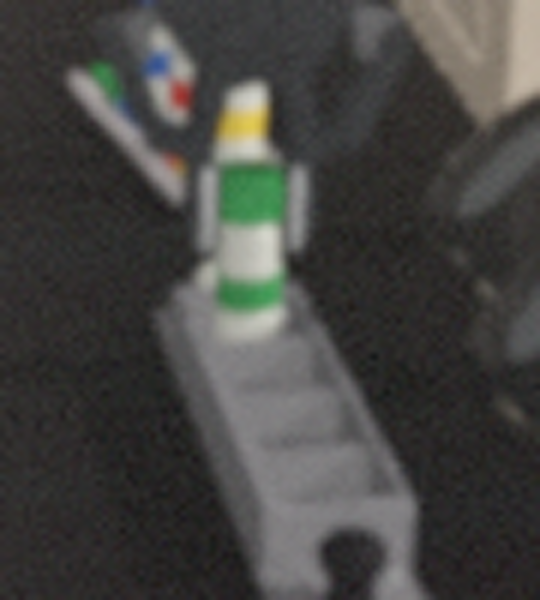

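Green is in bay 1. The bottom 20 mm or so is hidden by the divider at row 335, as it should be. Lowering by small steps until contact.

```bash
for i in 1 2; do python3 jog.py '[[[0,0,0.008],[0,0,0]],[[0,0,0.008],[0,0,0]],[[0,0,0],[0,0,0]],[[0,0,0],[0,0,0]]]' | egrep 'tcp|wrist'; done; python3 jog.py '[[[0,0,0.008],[0,0,0]],[[0,0,0],[0,0,0]]]' | egrep 'tcp|wrist'
```

```text
tcp_pos: [0.4626, -0.2039, 0.0693]
wrist_force: [0.3, -0.1, -1.1]
tcp_pos: [0.4626, -0.2039, 0.0683]
wrist_force: [-0.7, -0.8, -0.8]
tcp_pos: [0.4626, -0.2039, 0.0677]
wrist_force: [-0.3, -0.5, -0.6]
```

```bash
for i in 1 2 3; do python3 jog.py '[[[0,0,0.008],[0,0,0]],[[0,0,0],[0,0,0]],[[0,0,0],[0,0,0]]]' | egrep 'tcp|wrist'; done
```

```text
tcp_pos: [0.4627, -0.204, 0.0675]
wrist_force: [-0.5, 0.1, 2.5]
tcp_pos: [0.4628, -0.2041, 0.0675]
wrist_force: [-2.0, 0.0, 5.4]
tcp_pos: [0.4629, -0.2042, 0.0675]
wrist_force: [-2.8, 0.7, 9.6]
```

```bash
python3 jog.py '[[[0,0,-0.016],[0,0,0]],[[0,0,0],[0,0,0]]]'|grep wrist; python3 jog.py '[[[0,0,0],[0,0,0]],[[0,0,0],[0,0,0]],[[0,0,0],[0,0,0]],[[0,0,0],[0,0,0]],[[0,0,0],[0,0,0]],[[0,0,0],[0,0,0]]]' 1.0 && python3 jog.py '[[[0,0,-0.48],[0,0,0]],[[0,0,-0.64],[0,0,0]],[[0,0,-0.48],[0,0,0]],[[0,0,0],[0,0,0]],[[0,0,0],[0,0,0]]]'
python3 - <<'E'
from h import *
s=env.state()["tcp_pos"];print(s,"to blue dx,dy,dz",.1242-s[1],.4642-s[0],s[2]-.0685)
E
```

```text
wrist_force: [-1.4, 0.0, 4.9]
time_s: 11.42
tcp_pos: [0.4626, -0.2039, 0.0673]
ee_rot: [3.142, 0.0, 1.571]
wrist_force: [1.5, -0.3, 0.1]
grip_width: 1.001
finger_force: 0.0
time_s: 12.05
tcp_pos: [0.462, -0.2035, 0.1664]
ee_rot: [-3.14, -0.001, 1.571]
wrist_force: [-0.5, -0.3, -0.3]
grip_width: 1.001
finger_force: 0.0
[ 0.46202876 -0.20354493  0.16642058] to blue dx,dy,dz 0.32774493129419846 0.0021712415636832016 0.09792058259855435
```

Converted, 0.058 m is 0.928, 0.055 m is 0.88.

```bash
python3 jog.py '[[[0.48,0.032,0],[0,0,0]],[[0.8,0,0],[0,0,0]],[[0.88,0,0],[0,0,0]],[[0.928,0,0],[0,0,0]],[[0.88,0,0],[0,0,0]],[[0.8,0,0],[0,0,0]],[[0.48,0,0],[0,0,0]],[[0,0,0],[0,0,0]]]' && python3 jog.py '[[[0,0,0],[0,0,0]],[[0,0,0.48],[0,0,0]],[[0,0,0.64],[0,0,0]],[[0,0,0.288],[0,0,0]],[[0,0,0.16],[0,0,0]],[[0,0,0],[0,0,0]],[[0,0,0],[0,0,0]]]'
python3 - <<'E'
from h import *
n,(a,b,c,d)="side",(150,250,220,310)
f=viewer.camera(n)["frame"][a:b,c:d,::-1]
cv2.imwrite(f"pics/b.png",cv2.resize(f,(540,int(540*(b-a)/(d-c))),interpolation=cv2.INTER_CUBIC))
E
```

```text
time_s: 13.05
tcp_pos: [0.4631, 0.1256, 0.1654]
ee_rot: [-3.138, 0.0, 1.574]
wrist_force: [-0.2, 0.6, -0.4]
grip_width: 1.005
finger_force: 0.0
time_s: 13.92
tcp_pos: [0.4657, 0.1238, 0.0702]
ee_rot: [3.14, -0.0, 1.57]
wrist_force: [-0.0, -0.5, 1.0]
grip_width: 1.002
finger_force: 0.0
```

View pics/b.png

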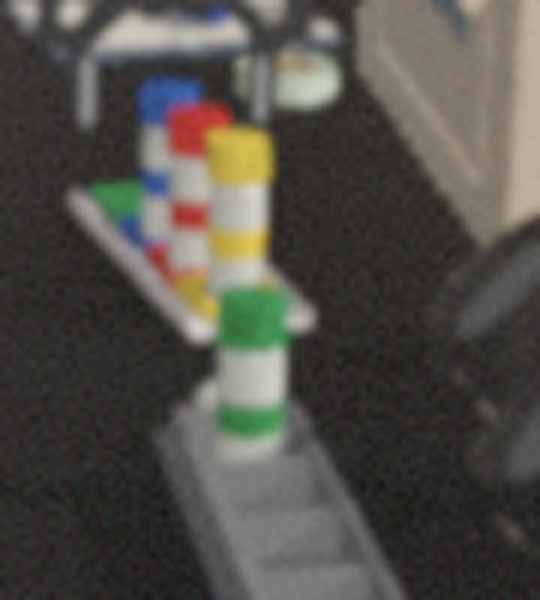

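Green, with its cap at (252,318), stands upright in bay 1. The fingers at columns 88 and 262 straddle blue, whose cap is at (172,100). Gripping and lifting.

```bash
python3 jog.py '[[[0,0,0.024],[0,0,0]],[[0,0,0],[0,0,0]],[[0,0,0],[0,0,0]],[[0,0,0],[0,0,0]],[[0,0,0],[0,0,0]],[[0,0,0],[0,0,0]],[[0,0,0],[0,0,0]],[[0,0,0],[0,0,0]]]' 0.1 40 && python3 jog.py '[[[0,0,-0.32],[0,0,0]],[[0,0,-0.64],[0,0,0]],[[0,0,-0.64],[0,0,0]],[[0,0,-0.32],[0,0,0]],[[0,0,0],[0,0,0]],[[0,0,0],[0,0,0]]]'
```

```text
time_s: 14.98
tcp_pos: [0.4649, 0.1241, 0.0681]
ee_rot: [3.141, -0.0, 1.571]
wrist_force: [-1.1, 0.1, 5.4]
grip_width: 0.337
finger_force: 39.6
time_s: 15.72
tcp_pos: [0.4636, 0.1239, 0.1862]
ee_rot: [-3.139, 0.0, 1.57]
wrist_force: [-0.3, 0.7, -1.5]
grip_width: 0.337
finger_force: 39.5
```

Converted, 0.001 m is 0.016, -0.055 m is -0.88.

```bash
python3 jog.py '[[[-0.48,0.016,0],[0,0,0]],[[-0.8,0,0],[0,0,0]],[[-0.88,0,0],[0,0,0]],[[-0.88,0,0],[0,0,0]],[[-0.88,0,0],[0,0,0]],[[-0.88,0,0],[0,0,0]],[[-0.8,0,0],[0,0,0]],[[-0.472,0,0],[0,0,0]]]' && python3 jog.py '[[[0,0,0],[0,0,0]],[[0,0,0],[0,0,0]],[[0,0,0],[0,0,0]]]'
```

```text
time_s: 16.73
tcp_pos: [0.4643, -0.2573, 0.1855]
ee_rot: [-3.139, -0.002, 1.568]
wrist_force: [0.5, 0.1, -0.3]
grip_width: 0.338
finger_force: 39.5
time_s: 17.1
tcp_pos: [0.4653, -0.2539, 0.187]
ee_rot: [-3.14, -0.001, 1.572]
wrist_force: [-0.6, -0.3, -0.6]
grip_width: 0.341
finger_force: 39.5
```

```bash
python3 jog.py '[[[0,0,0.48],[0,0,0]],[[0,0,0.64],[0,0,0]],[[0,0,0.48],[0,0,0]],[[0,0,0.192],[0,0,0]],[[0,0,0.064],[0,0,0]],[[0,0,0],[0,0,0]],[[0,0,0],[0,0,0]],[[0,0,0],[0,0,0]]]'
```

```text
time_s: 18.1
tcp_pos: [0.4662, -0.2559, 0.0728]
ee_rot: [3.14, 0.001, 1.571]
wrist_force: [0.2, -0.9, -0.1]
grip_width: 0.339
finger_force: 39.6
```

Converted, 0.001 m is 0.016.

```bash
python3 jog.py '[[[0,0,0.016],[0,0,0]],[[0,0,0.016],[0,0,0]],[[0,0,0],[0,0,0]],[[0,0,0],[0,0,0]],[[0,0,0],[0,0,0]]]' | egrep 'tcp|wrist';  python3 jog.py '[[[0,0,0.008],[0,0,0]],[[0,0,0.008],[0,0,0]],[[0,0,0],[0,0,0]]]' | egrep 'tcp|wrist'
```

```text
tcp_pos: [0.4656, -0.2554, 0.0697]
wrist_force: [0.5, 0.2, -1.2]
tcp_pos: [0.4656, -0.2554, 0.0687]
wrist_force: [-1.1, -0.3, -0.1]
```

Converted, 0.0005 m is 0.008.

```bash
python3 jog.py '[[[0,0,0.008],[0,0,0]],[[0,0,0.008],[0,0,0]],[[0,0,0],[0,0,0]],[[0,0,0],[0,0,0]]]' | egrep 'tcp|wrist';  python3 jog.py '[[[0,0,0.008],[0,0,0]],[[0,0,0],[0,0,0]],[[0,0,0],[0,0,0]]]' | egrep 'tcp|wrist';python3 jog.py '[[[0,0,0.008],[0,0,0]],[[0,0,0],[0,0,0]],[[0,0,0],[0,0,0]]]' | egrep 'tcp|wrist'
```

```text
tcp_pos: [0.4656, -0.2555, 0.0678]
wrist_force: [-0.4, -0.1, -1.4]
tcp_pos: [0.4656, -0.2554, 0.0673]
wrist_force: [0.1, -1.5, -0.1]
tcp_pos: [0.4657, -0.2556, 0.0671]
wrist_force: [-0.9, 0.4, 3.1]
```

```bash
python3 jog.py '[[[0,0,0],[0,0,0]],[[0,0,0],[0,0,0]],[[0,0,0],[0,0,0]],[[0,0,0],[0,0,0]],[[0,0,0],[0,0,0]],[[0,0,0],[0,0,0]]]' 1.0 |grep -v time && python3 jog.py '[[[0,0,-0.48],[0,0,0]],[[0,0,-0.64],[0,0,0]],[[0,0,-0.48],[0,0,0]],[[0,0,0],[0,0,0]],[[0,0,0],[0,0,0]]]'
```

```text
tcp_pos: [0.4656, -0.2554, 0.0668]
ee_rot: [3.142, 0.0, 1.571]
wrist_force: [0.3, -0.0, 0.2]
grip_width: 1.002
finger_force: 0.0
time_s: 21.72
tcp_pos: [0.465, -0.255, 0.1659]
ee_rot: [-3.14, -0.001, 1.571]
wrist_force: [0.5, -0.8, 0.0]
grip_width: 1.0
finger_force: 0.0
```

Converted, 0.055 m is 0.88, 0.05 m is 0.8.

```bash
python3 jog.py '[[[0.48,0.104,0],[0,0,0]],[[0.8,0,0],[0,0,0]],[[0.88,0,0],[0,0,0]],[[0.88,0,0],[0,0,0]],[[0.88,0,0],[0,0,0]],[[0.8,0,0],[0,0,0]],[[0.488,0,0],[0,0,0]],[[0,0,0],[0,0,0]]]' && python3 jog.py '[[[0,0,0],[0,0,0]],[[0,0,0.48],[0,0,0]],[[0,0,0.64],[0,0,0]],[[0,0,0.288],[0,0,0]],[[0,0,0.16],[0,0,0]],[[0,0,0],[0,0,0]],[[0,0,0],[0,0,0]]]'
python3 - <<'E'
from h import *
n,(a,b,c,d)="side",(150,250,220,310)
f=viewer.camera(n)["frame"][a:b,c:d,::-1]
cv2.imwrite(f"pics/r.png",cv2.resize(f,(540,int(540*(b-a)/(d-c))),interpolation=cv2.INTER_CUBIC))
E
```

```text
time_s: 22.72
tcp_pos: [0.4705, 0.0718, 0.1649]
ee_rot: [-3.138, -0.0, 1.574]
wrist_force: [-0.7, 0.4, -0.1]
grip_width: 1.0
finger_force: 0.0
time_s: 23.6
tcp_pos: [0.4731, 0.0697, 0.0697]
ee_rot: [3.14, 0.0, 1.57]
wrist_force: [0.1, 0.8, 0.0]
grip_width: 1.004
finger_force: 0.0
```

View pics/r.png

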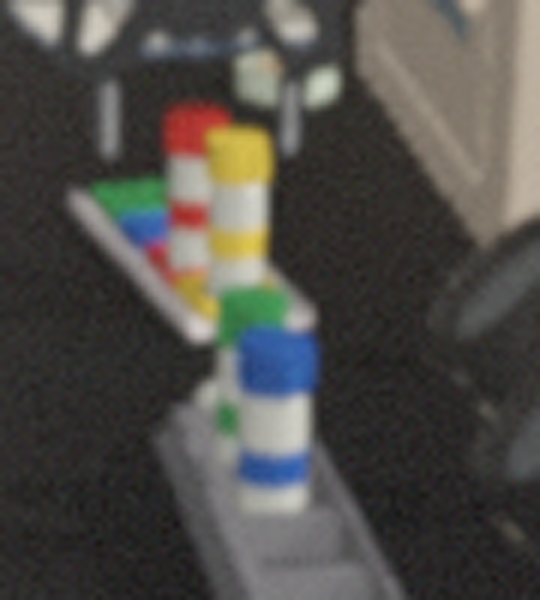

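Blue, with its cap at (280,360), stands upright in bay 2. The fingers at columns 110 and 290 straddle red at (198,130).

```bash
python3 jog.py '[[[0,0,0.016],[0,0,0]],[[0,0,0],[0,0,0]],[[0,0,0],[0,0,0]],[[0,0,0],[0,0,0]],[[0,0,0],[0,0,0]],[[0,0,0],[0,0,0]],[[0,0,0],[0,0,0]],[[0,0,0],[0,0,0]]]' 0.1 40 && python3 jog.py '[[[0,0,-0.32],[0,0,0]],[[0,0,-0.64],[0,0,0]],[[0,0,-0.64],[0,0,0]],[[0,0,-0.32],[0,0,0]],[[0,0,0],[0,0,0]],[[0,0,0],[0,0,0]]]'
```

```text
time_s: 24.65
tcp_pos: [0.4724, 0.0701, 0.068]
ee_rot: [3.141, -0.0, 1.571]
wrist_force: [-1.0, -0.2, 5.0]
grip_width: 0.338
finger_force: 39.5
time_s: 25.4
tcp_pos: [0.471, 0.0701, 0.1861]
ee_rot: [-3.139, -0.0, 1.571]
wrist_force: [-0.2, -0.2, -1.3]
grip_width: 0.34
finger_force: 39.6
```

```bash
python3 jog.py '[[[-0.48,-0.072,0],[0,0,0]],[[-0.8,0,0],[0,0,0]],[[-0.88,0,0],[0,0,0]],[[-0.88,0,0],[0,0,0]],[[-0.88,0,0],[0,0,0]],[[-0.88,0,0],[0,0,0]],[[-0.8,0,0],[0,0,0]],[[-0.44,0,0],[0,0,0]]]' >/dev/null&& python3 jog.py '[[[0,0,0],[0,0,0]],[[0,0,0],[0,0,0]],[[0,0,0],[0,0,0]]]'
```

```text
time_s: 26.78
tcp_pos: [0.4674, -0.3059, 0.187]
ee_rot: [-3.14, -0.001, 1.572]
wrist_force: [0.1, -0.4, -0.4]
grip_width: 0.337
finger_force: 39.6
```

```bash
python3 jog.py '[[[0,0,0.48],[0,0,0]],[[0,0,0.64],[0,0,0]],[[0,0,0.48],[0,0,0]],[[0,0,0.192],[0,0,0]],[[0,0,0.064],[0,0,0]],[[0,0,0],[0,0,0]],[[0,0,0],[0,0,0]],[[0,0,0],[0,0,0]]]'; python3 jog.py '[[[0,0,0.016],[0,0,0]],[[0,0,0.016],[0,0,0]],[[0,0,0],[0,0,0]],[[0,0,0],[0,0,0]],[[0,0,0],[0,0,0]]]' | egrep 'tcp|wrist'
```

```text
time_s: 27.78
tcp_pos: [0.4682, -0.308, 0.0728]
ee_rot: [3.14, 0.001, 1.571]
wrist_force: [-0.3, 0.5, -1.1]
grip_width: 0.339
finger_force: 39.6
tcp_pos: [0.4676, -0.3074, 0.0698]
wrist_force: [-0.2, -0.7, -1.1]
```

Converted, 0.0005 m is 0.008.

```bash
python3 jog.py '[[[0,0,0.008],[0,0,0]],[[0,0,0.008],[0,0,0]],[[0,0,0.008],[0,0,0]],[[0,0,0.008],[0,0,0]],[[0,0,0],[0,0,0]],[[0,0,0],[0,0,0]]]' | egrep 'tcp|wrist';  python3 jog.py '[[[0,0,0.008],[0,0,0]],[[0,0,0],[0,0,0]],[[0,0,0],[0,0,0]]]' | egrep 'tcp|wrist';python3 jog.py '[[[0,0,0.008],[0,0,0]],[[0,0,0],[0,0,0]],[[0,0,0],[0,0,0]]]' | egrep 'tcp|wrist'
```

```text
tcp_pos: [0.4676, -0.3074, 0.0678]
wrist_force: [0.2, 0.4, -0.7]
tcp_pos: [0.4676, -0.3074, 0.0673]
wrist_force: [-0.5, -0.1, -0.7]
tcp_pos: [0.4676, -0.3076, 0.0671]
wrist_force: [-0.3, 0.1, 2.6]
```

Converted, -0.04 m is -0.64, -0.03 m is -0.48.

```bash
python3 jog.py '[[[0,0,0],[0,0,0]],[[0,0,0],[0,0,0]],[[0,0,0],[0,0,0]],[[0,0,0],[0,0,0]],[[0,0,0],[0,0,0]],[[0,0,0],[0,0,0]]]' 1.0 |grep -v time && python3 jog.py '[[[0,0,-0.48],[0,0,0]],[[0,0,-0.64],[0,0,0]],[[0,0,-0.48],[0,0,0]],[[0,0,0],[0,0,0]],[[0,0,0],[0,0,0]]]'
```

```text
tcp_pos: [0.4676, -0.3075, 0.0668]
ee_rot: [3.142, 0.0, 1.571]
wrist_force: [0.2, -0.4, -0.2]
grip_width: 0.999
finger_force: 0.0
time_s: 31.28
tcp_pos: [0.4671, -0.307, 0.1659]
ee_rot: [-3.14, -0.001, 1.571]
wrist_force: [0.3, 0.1, -0.1]
grip_width: 0.999
finger_force: 0.0
```

Converted, 0.06 m is 0.96, 0.055 m is 0.88.

```bash
python3 jog.py '[[[0.48,0.048,0],[0,0,0]],[[0.8,0.048,0],[0,0,0]],[[0.88,0.048,0],[0,0,0]],[[0.96,0.048,0],[0,0,0]],[[0.88,0.04,0],[0,0,0]],[[0.8,0.04,0],[0,0,0]],[[0.488,0.04,0],[0,0,0]],[[0,0,0],[0,0,0]]]' && python3 jog.py '[[[0,0,0],[0,0,0]],[[0,0,0.48],[0,0,0]],[[0,0,0.64],[0,0,0]],[[0,0,0.288],[0,0,0]],[[0,0,0.16],[0,0,0]],[[0,0,0],[0,0,0]],[[0,0,0],[0,0,0]]]'
python3 - <<'E'
from h import *
n,(a,b,c,d)="side",(150,250,220,310)
f=viewer.camera(n)["frame"][a:b,c:d,::-1]
cv2.imwrite(f"pics/y.png",cv2.resize(f,(540,int(540*(b-a)/(d-c))),interpolation=cv2.INTER_CUBIC))
E
```

```text
time_s: 32.28
tcp_pos: [0.4857, 0.025, 0.1649]
ee_rot: [-3.138, -0.001, 1.574]
wrist_force: [0.0, 0.2, -0.5]
grip_width: 1.006
finger_force: 0.0
time_s: 33.15
tcp_pos: [0.4881, 0.0226, 0.0697]
ee_rot: [3.14, 0.0, 1.57]
wrist_force: [-0.0, 0.5, 0.4]
grip_width: 0.998
finger_force: 0.0
```

View pics/y.png

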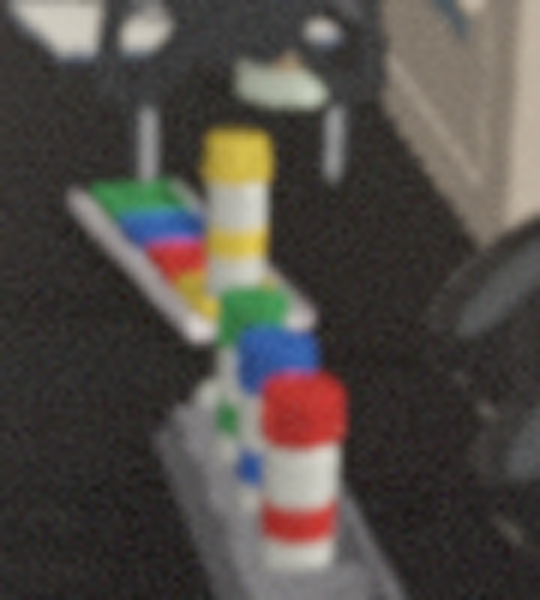

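Red, with its cap at (305,408), stands in bay 3. The fingers at columns 148 and 335 straddle yellow at (240,155).

Converted, 0.001 m is 0.016.

```bash
python3 jog.py '[[[0,0,0.016],[0,0,0]],[[0,0,0],[0,0,0]],[[0,0,0],[0,0,0]],[[0,0,0],[0,0,0]],[[0,0,0],[0,0,0]],[[0,0,0],[0,0,0]],[[0,0,0],[0,0,0]],[[0,0,0],[0,0,0]]]' 0.1 40 && python3 jog.py '[[[0,0,-0.32],[0,0,0]],[[0,0,-0.64],[0,0,0]],[[0,0,-0.64],[0,0,0]],[[0,0,-0.32],[0,0,0]],[[0,0,0],[0,0,0]],[[0,0,0],[0,0,0]]]'
```

```text
time_s: 34.2
tcp_pos: [0.4874, 0.0231, 0.0681]
ee_rot: [3.141, 0.0, 1.571]
wrist_force: [-0.7, -0.4, 3.8]
grip_width: 0.338
finger_force: 39.5
time_s: 34.95
tcp_pos: [0.486, 0.0232, 0.1861]
ee_rot: [-3.139, -0.0, 1.571]
wrist_force: [-0.2, -0.6, -0.6]
grip_width: 0.343
finger_force: 39.6
```

Converted, -0.055 m is -0.88, -0.05 m is -0.8.

```bash
python3 jog.py '[[[-0.48,-0.04,0],[0,0,0]],[[-0.8,-0.04,0],[0,0,0]],[[-0.88,-0.04,0],[0,0,0]],[[-0.88,-0.04,0],[0,0,0]],[[-0.88,-0.04,0],[0,0,0]],[[-0.88,-0.04,0],[0,0,0]],[[-0.8,-0.04,0],[0,0,0]],[[-0.512,0,0],[0,0,0]]]' >/dev/null&& python3 jog.py '[[[0,0,0],[0,0,0]],[[0,0,0],[0,0,0]],[[0,0,0],[0,0,0]]]'
```

```text
time_s: 36.33
tcp_pos: [0.4694, -0.3574, 0.1869]
ee_rot: [-3.14, -0.002, 1.572]
wrist_force: [-0.8, 0.3, -0.8]
grip_width: 0.342
finger_force: 39.6
```

Converted, 0.04 m is 0.64, 0.03 m is 0.48.

```bash
python3 jog.py '[[[0,0,0.48],[0,0,0]],[[0,0,0.64],[0,0,0]],[[0,0,0.48],[0,0,0]],[[0,0,0.192],[0,0,0]],[[0,0,0.064],[0,0,0]],[[0,0,0],[0,0,0]],[[0,0,0],[0,0,0]],[[0,0,0],[0,0,0]]]'; python3 jog.py '[[[0,0,0.016],[0,0,0]],[[0,0,0.016],[0,0,0]],[[0,0,0],[0,0,0]],[[0,0,0],[0,0,0]],[[0,0,0],[0,0,0]]]' | egrep 'tcp|wrist'
```

```text
time_s: 37.33
tcp_pos: [0.4702, -0.3595, 0.0729]
ee_rot: [3.14, 0.001, 1.571]
wrist_force: [0.5, -0.1, -0.2]
grip_width: 0.339
finger_force: 39.6
tcp_pos: [0.4696, -0.359, 0.0698]
wrist_force: [0.7, 0.9, -1.4]
```

Converted, 0.0005 m is 0.008.

```bash
python3 jog.py '[[[0,0,0.008],[0,0,0]],[[0,0,0.008],[0,0,0]],[[0,0,0.008],[0,0,0]],[[0,0,0.008],[0,0,0]],[[0,0,0],[0,0,0]],[[0,0,0],[0,0,0]]]' | egrep 'tcp|wrist';  python3 jog.py '[[[0,0,0.008],[0,0,0]],[[0,0,0],[0,0,0]],[[0,0,0],[0,0,0]]]' | egrep 'tcp|wrist';python3 jog.py '[[[0,0,0.008],[0,0,0]],[[0,0,0],[0,0,0]],[[0,0,0],[0,0,0]]]' | egrep 'tcp|wrist'
```

```text
tcp_pos: [0.4696, -0.359, 0.0678]
wrist_force: [-0.1, -0.1, -0.3]
tcp_pos: [0.4696, -0.3589, 0.0673]
wrist_force: [0.1, -0.5, 0.2]
tcp_pos: [0.4696, -0.3591, 0.0671]
wrist_force: [-0.3, 0.1, 2.3]
```

Contact. Releasing, lifting clear, moving aside over the empty rack and taking a last look.

Converted, 0.055 m is 0.88, 0.05 m is 0.8.

```bash
python3 jog.py '[[[0,0,0],[0,0,0]],[[0,0,0],[0,0,0]],[[0,0,0],[0,0,0]],[[0,0,0],[0,0,0]],[[0,0,0],[0,0,0]],[[0,0,0],[0,0,0]]]' 1.0 |grep -v time && python3 jog.py '[[[0,0,-0.48],[0,0,0]],[[0,0,-0.64],[0,0,0]],[[0,0,-0.64],[0,0,0]],[[0,0,0],[0,0,0]],[[0,0,0],[0,0,0]]]' && python3 jog.py '[[[0.48,0,0],[0,0,0]],[[0.8,0,0],[0,0,0]],[[0.88,0,0],[0,0,0]],[[0.88,0,0],[0,0,0]],[[0.88,0,0],[0,0,0]],[[0.48,0,0],[0,0,0]],[[0,0,0],[0,0,0]],[[0,0,0],[0,0,0]]]'
python3 - <<'E'
from h import *
t=viewer.camera("top")["frame"][170:240,260:400,::-1];s=viewer.camera("side")["frame"][180:290,220:330,::-1]
r=lambda a,w,h:cv2.resize(a,(w,h),interpolation=cv2.INTER_CUBIC)
cv2.imwrite("pics/end.png",np.vstack([r(t,480,240),r(s,480,350)]))
E
```

```text
tcp_pos: [0.4696, -0.359, 0.0668]
ee_rot: [3.142, 0.0, 1.571]
wrist_force: [0.7, 0.0, 0.3]
grip_width: 1.002
finger_force: 0.0
time_s: 40.83
tcp_pos: [0.4692, -0.3585, 0.1762]
ee_rot: [-3.141, -0.001, 1.571]
wrist_force: [0.0, -0.6, 0.1]
grip_width: 0.997
finger_force: 0.0
time_s: 41.82
tcp_pos: [0.4691, -0.0843, 0.1757]
ee_rot: [-3.14, -0.0, 1.571]
wrist_force: [-0.1, -0.0, 0.9]
grip_width: 1.002
finger_force: 0.0
```

View pics/end.png

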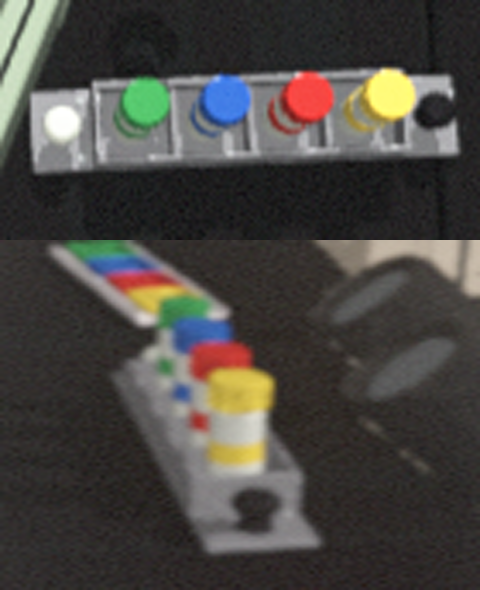

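All four stand upright in their bays. In the top view, green is at (145,103) beside the white knob (62,124), then blue (223,100), red (305,97) and yellow (388,95) beside the black knob (433,110).

```bash
python3 -c "
from workcell import env, viewer, workorder
print(workorder.hand_in())"
```

```text
the job is handed in; nothing more can be done
None
```

I moved all four vials in queue order (green beside the white knob, then blue, red and yellow beside the black knob) and set each down gently; they stand upright, and the job was handed in at about 42 s.

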